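# Load a fuel core into an empty tin

## Robot

A 6-joint arm with a two-finger parallel gripper is mounted at the origin on the work surface. World frame = base frame: x ahead of the robot, y to its left, z up, the work surface at z = 0. Lengths are in mm, angles in rad, forces in N, time in s.
With the tool pointing down it reaches from about 300 to 775 mm from the base axis. Payload 14.6 kg.
Tool frame: the origin (TCP) lies at the very end of the fingers, on their centre line; the grasp point (between the pads) lies 19 mm behind it; z points along the fingers, y is the line along which they close (so a half turn about z gives the same grasp; the last joint's range is limited). The gripper opens to 94 mm and grips with 3 to 60 N. Pads are 16 mm wide; open, the fingers measure 119 mm over their backs; the gripper's body (75 mm by 177 mm) begins 78 mm behind the grasp point.
Start: joints at [-1.349, 0.3, 1.521, -0, 1.321, -0.067], TCP at [156.634, -527.214, 205.446] pointing down, gripper open.
Joint ranges: [-3.03, 3.03], [-0.79, 2.21], [0.23, 2.52], [-1.04, 4.18], [0, 3.07], [-2.55, 2.55]. Speed limits (rad/s): [2.22, 2.22, 2.57, 3.14, 3.14, 3.14].

## Interface

Orientations are given as [roll, pitch, yaw] about the fixed x, y, z axes, in that order (R = Rz(yaw) Ry(pitch) Rx(roll)).
In Python, from cell import manip, eyes, ticket gives the robot as it stands. The module is installed in compiled form; this text tells all that it offers.
- The arm moves only by the tool arm_command, never from a script. Its argument "plan" is a list of rows, each a list of 5 numbers: the opening, from -1 (shut) to 1 (fully open), then the shift along the tool's x, y, z in m, then the turn about the tool's z in rad. In form: [[jaw, dx, dy, dz, roll], ...]. A call has 1 to 20 rows; each row shifts and turns the commanded pose from where the row before left it, along the tool's axes as they then stand; what a row does not reach is not made up. A row lasts 1/8 s, in which the tool goes at most 62.5 mm and 10.7 degrees, less where a joint would pass 70% of its speed; a pose out of reach is approached as far as the arm can. A call is refused whole if a number of a shift passes 0.0625 or a number of a turn 0.188, either way. A call with a gripper value outside its range is refused whole. The fingers move at their own pace and stop on an object; "newtons" is the grip in N (left out, the last holds). Time passes only in rows, so rows that do not move let the fingers close. It gives the time, the measured TCP pose, the force, the opening and the grip force at its end, in the units of the state.
- manip.read_state(): the state, without advancing time (a new reading comes with each control period).
- eyes.camera(name): name is "side" or "top" or "wrist"; returns a dict with "img" (400x640x3 uint8, blue, green, red), "z_map" (400x640 float32, mm along the optical axis (not along the pixel's ray), 0 where there is no reading), "fx", "fy", "cx", "cy" (pixels), "eye" and "orientation" of the camera in the world. Camera axes: x right, y down, z forward; pixel columns grow to the right and rows downward; lengths in mm; the calibration is good to about 2 mm. The wrist camera is an equidistant fisheye: a pixel r from the principal point sees the ray r / f radians off the axis. A picture is of the moment at which its call begins.
- ticket.sign_off(): hands the job in; it is judged then, once.
The state is a dict: "clock": time; "joints": joint angles; "qd": joint speeds; "effort": joint torques, N m; "eef_pos": TCP position; "eef_rot": TCP orientation; "wrist_force": force on the tool from outside, world axes, zero at the start; "moment": the same for the moment, N m; "finger_gap": finger opening in mm; "finger_force": force on a finger pad.
Only numpy, scipy, OpenCV 4.12 (cv2) and the standard library are available. Lean on these libraries where they do the work, as an engineer would, in place of code of your own. Each camera call takes 0.05 s, during which the arm holds its last target. There are 200 camera calls.

## Task

We are making tin-can heaters at the craft table. Take the loose pressed-sawdust core by its wooden tab and lower it into the empty open tin, all the way down to the tin's bottom so that its top is flush with the rim, then let go; do not drop it in. Leave the already filled tin and the upside-down tin as they are, and the loaded tin upright on the table.

Things in the scene. Friction and masses are not known exactly. Their poses are not given: they have to be found in the camera images.
- core_mid (a point): Loose core, upright on the table: brown sawdust cylinder, 70 mm diameter, 81 mm tall, foot chamfered 4 mm, about 250 g. On the middle of its top stands a pale wooden tab, 51 mm tall, 32 mm wide along x, 14 mm thick along y (pinch across y). Point: on the axis, half-way up the whole (66 mm above the underside); cylinder top 15 mm and tab top 66 mm above the point. z up.
- tin_mouth (a point): Empty open tin, silver, white inside bottom, loose, standing on the table: 84 mm outside diameter (flared rim 87), inside 78 mm, 85 mm tall, bottom 4 mm thick, about 120 g. Point: centre of the mouth at rim height. z up. A core resting on the bottom has its cylinder top level with the rim and its own point 15 mm below this one; only its tab then stands above the rim.
- filled_mid (a point): A bystander: the same kind of tin, already filled with a core whose tab stands 51 mm above the rim (136 mm overall), loose, about 370 g. The point lies on its axis, 68 mm above the table; z up.
- upturned_mid (a point): A bystander: a closed-looking silver tin of the same size standing upside down, bottom up, loose, about 120 g. The point lies on its axis half-way up, 42.5 mm above the table; z up.
Mind the look-alikes: they are no part of the job. Leave any green look-alike of the part that bears core_mid alone.

How it is judged:
By the outcome, as a careful person would: the job done as asked, in the order asked, and still so for the second after the job is handed in, with the robot touching nothing.
It also fails if it takes over 40 s, if anything falls off the work surface, if the arm or the gripper's body presses on something with over 40 N, if the wrist force passes 120 N, or if a joint passes its speed limit or range.

## Working session

There is one attempt and no reset: what is moved stays moved. The work goes in short steps, Python scripts to look and compute and a tool call to move; the robot and the scene stay as the last step left them, time stands still between calls to the robot, and variables do not carry over. Pictures are saved under pics/ and viewed, at most 10 in all, crops included, and the job is handed in when it is done.

Besides the shell and the picture viewer there is one more tool, called after "Emit:" as name([rows], argument=value, ...), one row to a line, values as JSON. arm_command: Moves the arm, as the interface text tells. Its arguments: {"type":"object","properties":{"plan":{"type":"array"},"newtons":{"type":"number"}},"required":["plan"]}

```bash
mkdir -p pics; python3 - <<'E'
from cell import manip, eyes
import cv2,numpy as np
s=manip.read_state();print(s)
for n in("top","side"):
    c=eyes.camera(n);cv2.imwrite(f"pics/{n}0.png",c["img"]);np.savez(f"{n}0.npz",**c)
    print(n,[c[k] for k in("fx","fy","cx","cy","eye","orientation")])
E
```

```text
{'clock': 0.0, 'joints': array([-1.34860892e+00,  3.00470070e-01,  1.52158796e+00,  1.10071674e-05,
        1.32072106e+00, -6.66040504e-02]), 'qd': array([-0.00010868,  0.00014986,  0.00069128, -0.00144323,  0.00014804,
       -0.00172211]), 'effort': array([-8.33389549e-04, -5.31804299e+01, -3.52742743e+01,  7.08388863e-02,
        2.43695697e-02, -7.44516274e-05]), 'eef_pos': array([ 156.5745193 , -526.95900598,  204.88399221]), 'eef_rot': array([-3.14040955e+00, -8.96012559e-05,  2.88788673e-01]), 'wrist_force': array([ 0.05659532, -0.78095203,  0.52470278]), 'moment': array([ 0.01718117,  0.04147914, -0.00382151]), 'finger_force': 0.0, 'finger_gap': 93.72069917256778}
top [487.560956103, 487.560956103, 324.2614306373449, 202.4842892585104, array([ 383.66612343,   -4.68206798, 1121.11464327]), array([-2.96778505,  0.00962714, -1.55055825])]
side [401.774075729913, 401.774075729913, 317.30517928191296, 192.2620242272033, array([ 94.28522249, 633.87481243, 544.02832275]), array([-2.10177645, -0.01549114, -2.51501505])]
```

View pics/top0.png

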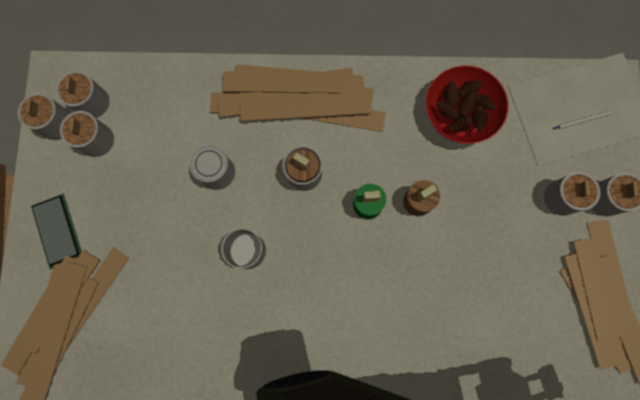

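View pics/side0.png

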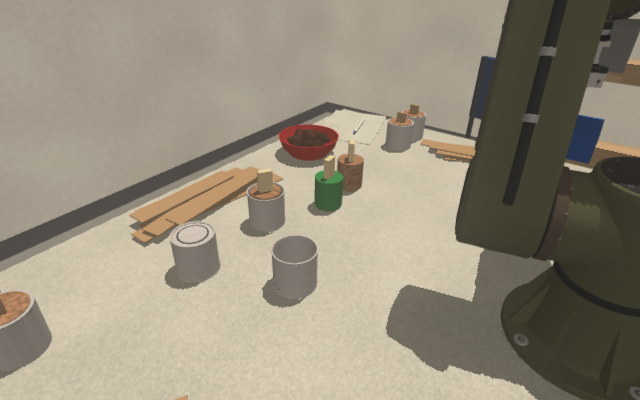

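Top view: the brown core without a tin is at (423,197), which fits the description. The look-alikes are the green core at (370,200), the filled tin at (302,166), and background filled tins at (37,112), (75,90), (80,130), (580,190) and (626,192). The empty open tin with its white bottom is at (243,249) and the upturned tin at (210,165). Next I measure these and check a close crop.

```bash
cat > h.py <<'E'
import numpy as np,cv2
from scipy.spatial.transform import Rotation as R
def cloud(c):
    z=c["z_map"].astype(float);v,u=np.mgrid[:400,:640]
    p=np.stack([(u-c["cx"])/c["fx"]*z,(v-c["cy"])/c["fy"]*z,z],-1)
    return p@R.from_euler("xyz",c["orientation"]).as_matrix().T+c["eye"]
E
python3 - <<'E'
from h import *
c=np.load("top0.npz");P=cloud(c);v,u=np.mgrid[:400,:640]
print("table z",np.median(P[260:300,350:400,2]))
for n,(a,b) in dict(core=(423,197),green=(370,200),filled=(302,166),tin=(243,249),up=(210,165)).items():
    m=(np.hypot(u-a,v-b)<30)&(c["z_map"]>0)
    for lo,hi in((70,95),(120,145)):
        q=P[m&(P[...,2]>lo)&(P[...,2]<hi)]
        if len(q)<8: continue
        (x,y),r=cv2.minEnclosingCircle(q[:,:2].astype(np.float32))
        print(n,lo,len(q),"ctr",round(x),round(y),"r",round(r),"z",np.round(np.median(q[:,2]),1),"rect",[np.round(t,2) for t in cv2.minAreaRect(q[:,:2].astype(np.float32))])
im=c["img"];cv2.imwrite("pics/crop0.png",cv2.resize(im[140:280,190:460],None,fx=2.9,fy=2.9,interpolation=cv2.INTER_CUBIC))
E
```

```text
table z 1.322295107888749
core 70 684 ctr 586 -207 r 36 z 82.4 rect [array([ 585.08, -206.2 ]), array([68.32, 68.8 ]), np.float64(46.02)]
core 120 113 ctr 586 -206 r 16 z 133.0 rect [array([ 585.51, -205.92]), array([14.2 , 31.97]), np.float64(33.52)]
green 70 667 ctr 576 -90 r 35 z 82.5 rect [array([575.65, -90.41]), array([68.79, 68.85]), np.float64(48.2)]
green 120 121 ctr 576 -90 r 17 z 133.3 rect [array([575.96, -90.55]), array([15.19, 31.84]), np.float64(5.33)]
filled 70 950 ctr 649 59 r 43 z 85.9 rect [array([649.08,  59.42]), array([84.68, 83.8 ]), np.float64(0.03)]
filled 120 128 ctr 647 59 r 17 z 136.9 rect [array([647.96,  58.51]), array([31.89, 14.45]), np.float64(59.97)]
tin 70 306 ctr 465 183 r 44 z 84.4 rect [array([465.21, 182.62]), array([83.37, 83.77]), np.float64(1.84)]
up 70 1192 ctr 648 264 r 43 z 85.3 rect [array([648.35, 264.07]), array([83.85, 82.01]), np.float64(46.06)]
```

View pics/crop0.png

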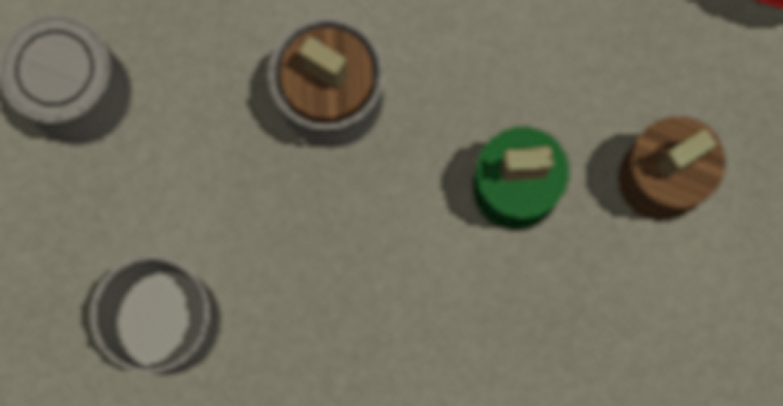

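The crop confirms the bare brown core with its tab at the right, crop (672,165), and the green look-alike to its left at (520,175). Heights match: tab 133, core top 82, rim 84. Core is at (586,-206) with the tab's thin axis at 33.5°, and the tin is at (465,183). I turn the tool by -1.867 rad first.

Emit:
arm_command([
  [0.3,0,0,0,-0.1867],
  [0.3,0,0,0,-0.1867],
  [0.3,0,0,0,-0.1867],
  [0.3,0,0,0,-0.1867],
  [0.3,0,0,0,-0.1867],
  [0.3,0,0,0,-0.1867],
  [0.3,0,0,0,-0.1867],
  [0.3,0,0,0,-0.1867],
  [0.3,0,0,0,-0.1867],
  [0.3,0,0,0,-0.1867],
])

```text
clock: 1.35
eef_pos: [156.6, -527.1, 205.1]
eef_rot: [3.141, -0.001, 2.162]
wrist_force: [-0.1, -0.2, 0.8]
finger_gap: 61.2
finger_force: 0.0
```

Emit:
arm_command([
  [0.3,0.0026,0.0446,0,0],
  [0.3,0.0026,0.0446,0,0],
  [0.3,0.0026,0.0446,0,0],
  [0.3,0.0026,0.0446,0,0],
  [0.3,0.0026,0.0446,0,0],
  [0.3,0.0026,0.0446,0,0],
  [0.3,0.0026,0.0446,0,0],
  [0.3,0.0026,0.0446,0,0],
  [0.3,0.0026,0.0446,0,0],
  [0.3,0.0026,0.0446,0,0],
  [0.3,0.0026,0.0446,0,0],
  [0.3,0.0026,0.0446,0,0],
  [0.3,0,0,0,0],
  [0.3,0,0,0,0],
])

```text
clock: 3.1
eef_pos: [585.2, -205.9, 205.0]
eef_rot: [-3.141, -0.001, 2.156]
wrist_force: [-1.6, -0.3, 0.8]
finger_gap: 60.9
finger_force: 0.0
```

```bash
cat >> h.py <<'E'
def fcloud(c):
    z=c["z_map"].astype(float);v,u=np.mgrid[:400,:640]
    a,b=(u-c["cx"])/c["fx"],(v-c["cy"])/c["fy"];r=np.hypot(a,b)+1e-9;t=np.where(r<1.4,np.tan(np.minimum(r,1.4)),0)/r
    p=np.stack([a*t*z,b*t*z,z],-1)
    return p@R.from_euler("xyz",c["orientation"]).as_matrix().T+c["eye"]
E
python3 - <<'E'
from h import *
from cell import manip,eyes
c=eyes.camera("wrist");cv2.imwrite("pics/w1.png",c["img"]);P=fcloud(c)
print(c["eye"],c["orientation"],c["fx"])
for lo,hi in((75,90),(120,140)):
    m=(P[...,2]>lo)&(P[...,2]<hi)&(np.hypot(P[...,0]-586,P[...,1]+206)<45)&(c["z_map"]>0)
    q=P[m][:,:2].astype(np.float32);print(len(q),np.median(P[m][:,2]),cv2.minEnclosingCircle(q),cv2.minAreaRect(q))
E
```

```text
[ 549.00587365 -151.49910333  385.32720121] [2.91422767e+00 9.15920591e-04 5.84813749e-01] 309.70691628693146
2991 82.03657928350503 ((583.7482299804688, -204.870361328125), 35.471717834472656) ((583.4700927734375, -205.13308715820312), (68.50332641601562, 70.09432983398438), 36.06500244140625)
620 132.94751579453123 ((583.8724975585938, -204.73728942871094), 16.93012046813965) ((583.73876953125, -204.71141052246094), (12.875946044921875, 32.20094299316406), 33.48067092895508)
```

View pics/w1.png

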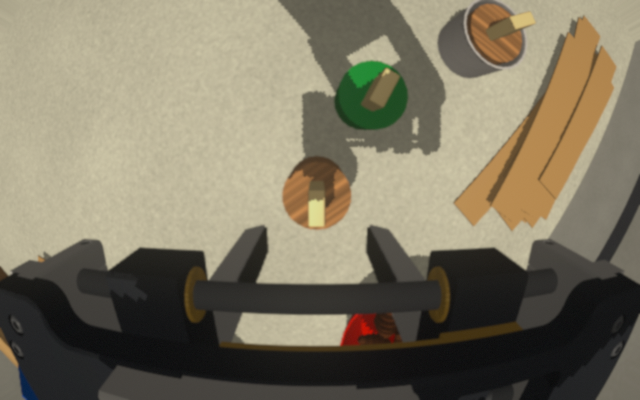

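The wrist view shows the core at (317,192), with its tab centred between the fingers and the green one clear at (371,95). Down and grasp.

Emit:
arm_command([
  [0.3,0,0,0.02,0],
  [0.3,0,0,0.02,0],
  [0.3,0,0,0.02,0],
  [0.3,0,0,0.02,0],
  [0.3,0,0,0.02,0],
  [0.3,0,0,0.013,0],
  [0.3,0,0,0,0],
  [-1,0,0,0,0],
  [-1,0,0,0,0],
  [-1,0,0,0,0],
  [-1,0,0,0,0],
  [-1,0,0,0,0],
  [-1,0,0,0,0],
  [-1,0,0,0,0],
  [-1,0,0,0,0],
], newtons=30)

```text
clock: 5.03
eef_pos: [585.6, -205.6, 92.4]
eef_rot: [-3.142, -0.0, 2.156]
wrist_force: [-0.1, -0.3, -1.4]
finger_gap: 14.0
finger_force: 30.0
```

Emit:
arm_command([
  [-1,0,0,-0.01,0],
  [-1,0,0,-0.02,0],
  [-1,0,0,-0.03,0],
  [-1,0,0,-0.03,0],
  [-1,0,0,-0.03,0],
  [-1,0,0,-0.03,0],
  [-1,0,0,-0.02,0],
  [-1,0,0,0,0],
])

```text
clock: 6.02
eef_pos: [586.0, -205.8, 264.3]
eef_rot: [3.14, 0.003, 2.156]
wrist_force: [-0.9, -0.0, -2.6]
finger_gap: 13.7
finger_force: 30.0
```

Emit:
arm_command([
  [-1,0.01,0.003,0,0],
  [-1,0.02,0.006,0,0],
  [-1,0.03,0.009,0,0],
  [-1,0.03,0.009,0,0],
  [-1,0.03,0.009,0,0],
  [-1,0.03,0.009,0,0],
  [-1,0.03,0.009,0,0],
  [-1,0.03,0.009,0,0],
  [-1,0.03,0.009,0,0],
  [-1,0.03,0.009,0,0],
  [-1,0.03,0.009,0,0],
  [-1,0.03,0.009,0,0],
  [-1,0.03,0.008,0,0],
  [-1,0.02,0.006,0,0],
  [-1,0.01,0.001,0,0],
  [-1,0,0,0,0],
  [-1,0,0,0,0],
])

```text
clock: 8.15
eef_pos: [465.4, 181.9, 262.3]
eef_rot: [-3.141, 0.0, 2.155]
wrist_force: [-0.7, -0.2, -1.7]
finger_gap: 14.0
finger_force: 30.0
```

```bash
python3 - <<'E'
from h import *
from cell import manip,eyes
ims=[]
for n in("wrist","side"):
    c=eyes.camera(n);np.savez(n+"2.npz",**c);ims.append(c["img"])
    P=(fcloud if n=="wrist" else cloud)(c);ok=(c["z_map"]>0)&(np.hypot(P[...,0]-465,P[...,1]-183)<60)
    for lo,hi in((80,92),(180,245),(245,260),(298,310)):
        m=ok&(P[...,2]>lo)&(P[...,2]<hi);q=P[m]
        if len(q)>8: print(n,lo,len(q),"z",q[:,2].min().round(),q[:,2].max().round(),np.array(cv2.minEnclosingCircle(q[:,:2].astype(np.float32))[0]).round(1),cv2.minEnclosingCircle(q[:,:2].astype(np.float32))[1],cv2.minAreaRect(q[:,:2].astype(np.float32)))
        # algebraic circle fit
        if len(q)>20:
            A=np.c_[2*q[:,:2],np.ones(len(q))];s=np.linalg.lstsq(A,(q[:,:2]**2).sum(1),rcond=None)[0];print("   fit",s[:2].round(1),np.sqrt(s[2]+s[:2]@s[:2]).round(1))
cv2.imwrite("pics/ws2.png",np.hstack([cv2.resize(i,(400,250)) if 0 else i[:, 160:560] for i in ims]))
print(manip.read_state()["eef_pos"])
E
```

```text
wrist 80 402 z 80.0 89.0 [462.  184.7] 43.541683197021484 ((450.8023986816406, 201.1234130859375), (86.97941589355469, 45.06977462768555), 34.24074935913086)
   fit [462.2 184.8] 40.8
wrist 180 667 z 180.0 245.0 [451.2 202. ] 26.51348876953125 ((447.9726867675781, 206.84393310546875), (53.02416229248047, 12.552200317382812), 33.52299880981445)
   fit [464.1 183. ] 34.5
wrist 245 4449 z 245.0 260.0 [464.1 183.1] 35.195457458496094 ((458.6080322265625, 191.81927490234375), (69.60016632080078, 49.09197998046875), 33.188385009765625)
   fit [462.9 184.8] 26.0
wrist 298 1943 z 298.0 310.0 [460.  189.4] 19.16929817199707 ((463.2115783691406, 188.3489990234375), (31.642309188842773, 29.873430252075195), 68.72965240478516)
   fit [462.  186.6] 10.2
side 80 291 z 80.0 86.0 [462.7 185. ] 43.96599197387695 ((462.7861328125, 185.4623565673828), (84.2974853515625, 86.1000747680664), 35.8917236328125)
   fit [462.2 185. ] 41.3
side 180 1422 z 180.0 245.0 [461.5 188.1] 34.53160858154297 ((453.88134765625, 199.95916748046875), (68.9078598022461, 32.91215896606445), 32.834190368652344)
   fit [464.6 182.9] 34.3
side 245 666 z 245.0 260.0 [463.8 184. ] 36.21965408325195 ((462.1200866699219, 186.11412048339844), (69.61566162109375, 63.331661224365234), 37.381195068359375)
   fit [462.5 185.6] 25.9
side 298 207 z 298.0 310.0 [462.4 186.3] 19.531003952026367 ((461.2791748046875, 185.64828491210938), (29.199411392211914, 33.82691192626953), 87.86722564697266)
   fit [462.2 185.7] 12.7
[465.46916948 181.84869119 262.35789084]
```

View pics/ws2.png

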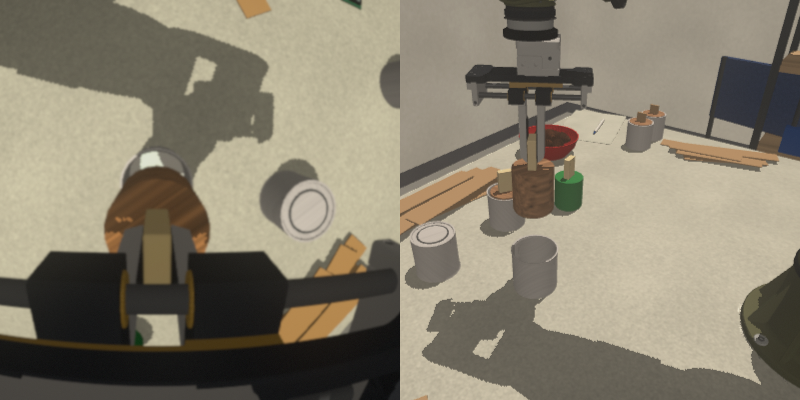

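Left (wrist) view: the held core at (160,210) hangs level, with the tin's rim behind it at (155,165). Right (side) view: the core at (533,190) is above the tin at (534,265). Both cameras agree that the core must shift about (-2,+2) mm in world axes. I shift it and lower it to just above the rim.

Emit:
arm_command([
  [-1,0.0027,-0.0005,0,0],
  [-1,0,0,0.015,0],
  [-1,0,0,0.02,0],
  [-1,0,0,0.02,0],
  [-1,0,0,0.015,0],
  [-1,0,0,0.005,0],
  [-1,0,0,0,0],
  [-1,0,0,0,0],
])

```text
clock: 9.25
eef_pos: [463.6, 184.5, 188.1]
eef_rot: [3.141, 0.0, 2.156]
wrist_force: [0.2, -0.0, -3.0]
finger_gap: 13.7
finger_force: 30.0
```

```bash
python3 - <<'E'
from h import *
from cell import manip,eyes
c=eyes.camera("side");np.savez("side3.npz",**c);P=cloud(c);ok=(c["z_map"]>0)&(np.hypot(P[...,0]-463,P[...,1]-185)<60)
cv2.imwrite("pics/s3.png",cv2.resize(c["img"][120:320,200:400],None,fx=3,fy=3,interpolation=cv2.INTER_CUBIC))
for n,lo,hi in(("tinwall",20,70),("core",110,160)):
    q=P[ok&(P[...,2]>lo)&(P[...,2]<hi)]
    A=np.c_[2*q[:,:2],np.ones(len(q))];s=np.linalg.lstsq(A,(q[:,:2]**2).sum(1),rcond=None)[0];print(n,len(q),s[:2].round(1),np.sqrt(s[2]+s[:2]@s[:2]).round(1))
print(manip.read_state()["eef_pos"])
E
```

```text
tinwall 1246 [461.8 185.5] 40.3
core 941 [463.  185.4] 34.5
[463.62514152 184.48800248 188.04634942]
```

View pics/s3.png

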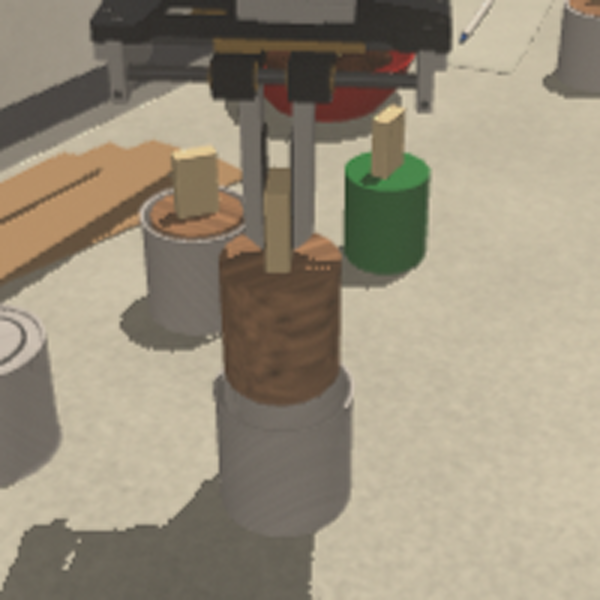

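The core bottom at crop (281,400) sits over the tin mouth at (285,390), about 1 mm off. Small correction, then lower in gently.

Emit:
arm_command([
  [-1,0.0004,-0.0009,0,0],
  [-1,0,0,0.005,0],
  [-1,0,0,0.005,0],
  [-1,0,0,0.005,0],
  [-1,0,0,0.005,0],
  [-1,0,0,0.005,0],
  [-1,0,0,0.005,0],
  [-1,0,0,0,0],
])

```text
clock: 10.3
eef_pos: [462.3, 184.2, 157.0]
eef_rot: [-3.141, -0.0, 2.156]
wrist_force: [-1.0, 0.4, -2.5]
finger_gap: 13.5
finger_force: 30.0
```

Emit:
arm_command([
  [-1,0,0,0.006,0],
  [-1,0,0,0.006,0],
  [-1,0,0,0.006,0],
  [-1,0,0,0.006,0],
  [-1,0,0,0.006,0],
  [-1,0,0,0.006,0],
  [-1,0,0,0.006,0],
  [-1,0,0,0.006,0],
  [-1,0,0,0.006,0],
  [-1,0,0,0,0],
])

```text
clock: 11.55
eef_pos: [462.2, 184.2, 103.0]
eef_rot: [-3.141, -0.0, 2.156]
wrist_force: [-1.1, 0.0, -2.5]
finger_gap: 13.6
finger_force: 30.0
```

Emit:
arm_command([
  [-1,0,0,0.002,0],
  [-1,0,0,0.002,0],
  [-1,0,0,0.001,0],
  [-1,0,0,0.001,0],
  [-1,0,0,0,0],
])

```text
clock: 12.18
eef_pos: [462.4, 184.2, 97.4]
eef_rot: [-3.142, -0.0, 2.156]
wrist_force: [-0.1, 0.1, -3.1]
finger_gap: 14.0
finger_force: 30.0
```

Emit:
arm_command([
  [-1,0,0,0.0005,0],
  [-1,0,0,0.0005,0],
  [-1,0,0,0,0],
])

```text
clock: 12.55
eef_pos: [462.4, 184.2, 96.4]
eef_rot: [-3.142, -0.0, 2.156]
wrist_force: [-0.1, 0.2, -2.6]
finger_gap: 13.5
finger_force: 30.0
```

Emit:
arm_command([
  [-1,0,0,0.0005,0],
  [-1,0,0,0.0005,0],
  [-1,0,0,0,0],
])

```text
clock: 12.92
eef_pos: [462.5, 184.2, 96.3]
eef_rot: [3.141, 0.0, 2.156]
wrist_force: [-4.5, -2.6, 9.6]
finger_gap: 13.7
finger_force: 30.0
```

Contact came at TCP z 96.3, where the bottom was predicted. I release and retreat.

Emit:
arm_command([
  [-1,0,0,-0.0005,0],
  [-0.4,0,0,0,0],
  [-0.1,0,0,0,0],
  [0.1,0,0,0,0],
  [0.1,0,0,0,0],
  [0.1,0,0,-0.01,0],
  [0.1,0,0,-0.02,0],
  [0.1,0,0,-0.03,0],
  [0.1,0,0,-0.03,0],
  [0.1,0,0,-0.03,0],
  [0.1,0,0,-0.03,0],
  [0.1,0,0,0,0],
  [0.1,0,0,0,0],
])

```text
clock: 14.55
eef_pos: [462.1, 184.2, 245.4]
eef_rot: [-3.141, -0.0, 2.156]
wrist_force: [0.4, 0.2, -0.7]
finger_gap: 52.4
finger_force: 0.0
```

```bash
python3 - <<'E'
from h import *
from cell import manip,eyes
c=eyes.camera("side");P=cloud(c);ok=(c["z_map"]>0)&(np.hypot(P[...,0]-462,P[...,1]-185)<50)
cv2.imwrite("pics/s4.png",cv2.resize(c["img"][120:320,150:400],None,fx=3,fy=3,interpolation=cv2.INTER_CUBIC))
g=c["img"].astype(int);brown=(g[...,2]-g[...,0]>35)
q=P[ok&brown&(P[...,2]<110)];print("core top z",len(q),np.percentile(q[:,2],[5,50,95]))
q=P[ok&(P[...,2]>78)&~brown&(P[...,2]<100)];print("rim z",len(q),np.percentile(q[:,2],[50,95]))
q=P[ok&(P[...,2]<150)];print("tab top",q[:,2].max())
E
```

```text
core top z 630 [ 82.29653265  84.25619338 101.92191393]
rim z 446 [83.04377694 84.97336903]
tab top 136.60950372988378
```

View pics/s4.png

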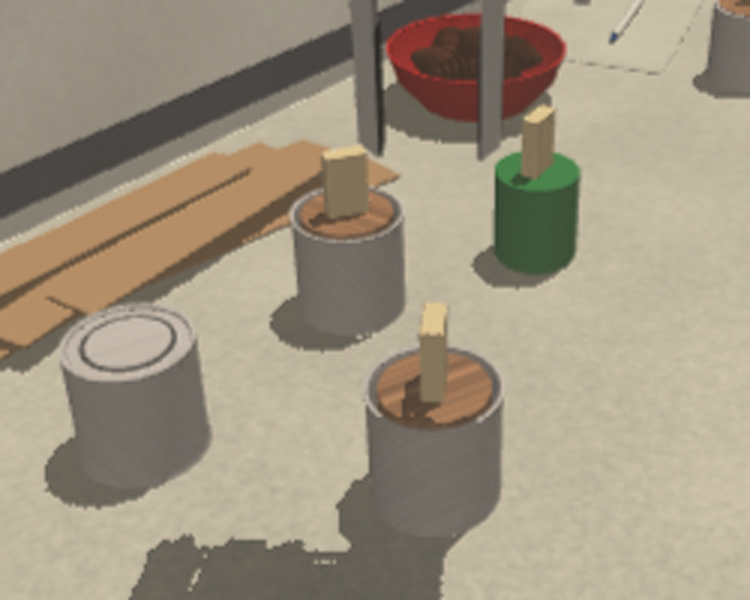

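The picture shows the core seated flush in the upright tin at crop (435,385), with its tab top at 136 mm. The filled tin at (348,210), the upturned tin at (130,345) and the green one at (537,175) are untouched, and the gripper is clear.

```bash
python3 -c "
from cell import ticket;print(ticket.sign_off())"
```

```text
the job is handed in; nothing more can be done
None
```

The core is seated on the bottom of the open tin, flush with the rim, and released. The loaded tin stands upright, the filled and upturned tins were left alone, and the job was handed in at about 15 s.

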